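Blow off the pellet die

ROBOT

A 7-joint arm with a two-finger parallel gripper is mounted at the origin on the work surface. World frame = base frame: x ahead of the robot, y to its left, z up, the work surface at z = 0. Lengths are in m, angles in rad, forces in N, time in s.
With the tool pointing down it reaches from about 0.35 to 0.9 m from the base axis. Payload 7.2 kg.
Tool frame: the origin (TCP) lies at the very end of the fingers, on their centre line; the grasp point (between the pads) lies 19 mm behind it; z points along the fingers, y is the line along which they close (so a half turn about z gives the same grasp; the last joint's range is limited). The gripper opens to 85 mm and grips with 20 to 120 N. Pads are 22 mm wide; open, the fingers measure 114 mm over their backs; the gripper's body (76 mm by 85 mm) begins 54 mm behind the grasp point. The pads swing forward as they close: fully open they stand 13 mm farther back than shut.
Start: joints at [1.145, 0.411, -0.013, 1.596, 0.006, 1.134, -0.082], TCP at [0.219, -0.585, 0.231] pointing down, gripper open.
Joint ranges: [-2.95, 2.95], [-0.29, 1.99], [-1.47, 1.44], [0.14, 2.54], [-1.03, 4.17], [0.13, 1.85], [-2.86, 2.86]. Speed limits (rad/s): [2.39, 2.39, 3.01, 3.01, 3.14, 3.14, 3.14].

INTERFACE

Orientations are given as a unit quaternion [x, y, z, w].
In Python, from cell import arm gives the robot as it stands.
- The arm moves only by the shell command python3 -m crank 'ROWS'. ROWS is JSON, a list of rows, each a list of 3 entries, a list of its own where there are three numbers: the shift along the tool's x, y, z scaled (see below), then the turn, a rotation vector about the tool's x, y, z scaled (see below), then the gripper command: -1 is shut, 1 is fully open, values between are in proportion. In form: [[[x, y, z], [rx, ry, rz], hand], ...]. A call has exactly 10 rows; each row is the pose to reach, as a shift and turn from the pose commanded when the call began, along the tool's axes at that moment; what a row does not reach only later rows make up. The controller multiplies each number of a shift by 0.6 m and each number of a turn by 60 degrees. A row lasts 1/10 s, in which the tool goes at most 50 mm and 8.59 degrees, less where a joint would pass 70% of its speed; a pose out of reach is approached as far as the arm can. A call with a number of a shift or a turn outside -1 to 1 is refused whole. A call with a gripper value outside its range is refused whole. The fingers move at their own pace and stop on an object; the grip force is fixed at half the most. Time passes only in rows, so rows that repeat a pose let the fingers close, or fill a call up. It gives the time, the measured TCP pose, the force, the opening and the grip force at its end, in the units of the state.
- arm.observe(): the state, without advancing time (a new reading comes with each control period).
- arm.capture(name): name is "side" or "top" or "wrist"; returns a dict with "color" (400x640x3 uint8, blue, green, red), "depth" (400x640 float32, m along the optical axis (not along the pixel's ray), 0 where there is no reading), "fx", "fy", "cx", "cy" (pixels), "R" (3x3) and "t" (3): a world point X has camera coordinates R X + t; the wrist camera has in their place "hand_eye" (4x4, takes a point from camera to tool coordinates, whose origin is the TCP and whose axes are the flange's). Camera axes: x right, y down, z forward; pixel columns grow to the right and rows downward; lengths in m; the calibration is good to about 2 mm. A picture is of the moment at which its call begins: read the wrist's pose just before it.
- arm.hand_in(): hands the job in; it is judged then, once.
The state is a dict: "time_s": time; "q": joint angles; "qvel": joint speeds; "joint_efforts": joint torques, N m; "eef_pos": TCP position; "tool_rot": TCP orientation; "wrist_force": force on the tool from outside, world axes, zero at the start; "torque": the same for the moment, N m; "grip_width": finger opening in m; "grasp_force": force on a finger pad.
Only numpy, scipy, OpenCV 4.12 (cv2) and the standard library are available. Lean on these libraries where they do the work, as an engineer would, in place of code of your own. Each camera call takes 0.05 s, during which the arm holds its last target. There are 200 camera calls.

TASK

Stand the steel pellet die upright in the middle of the black rubber rest in front of the blower's nozzle, setting it down gently and letting go. Then flip the blower's red lock-off lever all the way forward, towards the nozzle, and squeeze the black paddle fully home against the blower's body for at least two seconds before letting it spring out again. Leave the die on the rest and the lever forward, and do not disturb the other things on the bench.

Things in the scene. Friction and masses are not known exactly. Their poses are not given: they have to be found in the camera images.
- station: Fixed blow-off station on a blue base 370 x 130 mm, 10 mm thick, with a 130 x 90 mm wing at its -y side. Origin on the table under the base's middle; x runs along the base away from the rest, y to the paddle's side, z up. The rest is at x = -145. A yellow blower stands on a dark pedestal (50 x 26 mm), its middle at x = 0, 130 mm above the table, rising towards +x.
- canopy_edge (a point): Middle of the lower front edge of a clear dust canopy with a blue rim, 293 mm above the table; it reaches 130 mm on from here along station x and 100 mm to either side in y, with a post at station x = 165. It blocks a tool held upright over the paddle's pad; a tool leaning back over the rest, 25 to 40 degrees from vertical, has room.
- blower: The fixed blower's body, a bar 36 mm wide (y) and 40 mm high (z). Origin at mid-section; x points up the body to its rear at a slope of 0.66 rad, y to the paddle's side, z square to the upper face (z = 20). The body spans x = -60 to 75, the black nozzle x = -115 to -60; its plain side is flat at y = -18. A dark stop lug on the upper face: x -10 to 10, y 1 to 17, up to z = 30.
- rest_top (a point): Centre of the upper face of the round black rubber rest, 68 mm in diameter, 18 mm above the table; axes as the station's.
- die: Loose steel pellet die: upright cylinder 38 mm in diameter and 46 mm high with a stub 18 mm across and 10 mm high on top (56 mm in all), about 0.4 kg. Origin at the centre of its underside, z up its axis. It stands on the table at one of four places that it shares with the jar, beaker and weight.
- paddle (a joint): Angle (rad) of the black paddle on the blower's +y side: 0 out, 0.10 fully home; a spring pushes it out (3.5 N at the pad at first, 9 N when home). Hinged at the nozzle end, blower x = -47, y = 18, about the blower's z; plate 108 mm long, 26 high, 6 thick. Blocked at 0.02 to 0.05 rad unless the lock-off lever is forward.
- paddle_pad (a point): Middle of the grey pad on the outer face of the paddle near its free end (30 mm long, 22 mm high), where to squeeze: blower x = 40, z = 0; y = 35 with the paddle out, about 26 when home. So paddle and body together are 53 mm across when out, 44 mm when home.
- lock_lever (a joint): Angle (rad) of the red lock-off lever: 0 leaning back to the rear (locked), 1.2 fully forward to the nozzle; the paddle is freed above about 0.95. Stays where left; takes about 1 N at the tip. Pivoted on the paddle's outer face at blower x = -10, y = 34, z = 8, about the blower's y; leans 0.6 rad from the blower's z at either end.
- lever_tip (a point): Middle of the end of the red lever, a flat tab 12 mm wide (along the blower's y), 6 mm thick and 56 mm long from its pivot. Locked it lies at about blower x = 22, y = 34, z = 54; fully forward at about x = -42, z = 54.
- jar: Amber screw jar, 54 mm in diameter, 75 mm high; bystander. Origin under its centre.
- beaker: Glass beaker, 62 mm in diameter, 85 mm high; bystander. Origin under its centre.
- weight: Brass weight with a knob, 44 mm in diameter, 62 mm high; bystander. Origin under its centre.
- vial: Small vial with a blue cap, 28 mm in diameter, 50 mm high, standing on the wing of the station's base; bystander. Origin under its centre.
- dish: Flat glass dish, 90 mm in diameter, 16 mm high, near the right edge; bystander. Origin under its centre.
- wash_bottle: White bottle with a red cap, 68 mm in diameter, 170 mm high, at the back; bystander. Origin under its centre.
- spatula: Spatula, 170 mm long, lying near the left edge; bystander.

How it is judged:
On the way, in this order (a step that is already met when the one before it is completed fails the run):
1. the die stands on the middle of the rest, let go (horizontal distance between die and rest_top below 0.012 m and z of die in the frame of rest_top between -0.004 and 0.004 m and angle between die's own z axis and vertical below 0.1 rad and contact force between the fingers and die below 0.1 N and linear speed of die below 0.02 m/s), for 0.2 s.
2. the lock-off lever is flipped forward while the paddle is out (value of joint lock_lever above 1 rad and value of joint paddle below 0.03 rad), for 0.1 s.
3. the paddle is squeezed home and kept there for two seconds, the lever forward and the die on the rest (horizontal distance between die and rest_top below 0.012 m and z of die in the frame of rest_top between -0.004 and 0.004 m and angle between die's own z axis and vertical below 0.1 rad and value of joint lock_lever above 1 rad and value of joint paddle above 0.085 rad), for 1.9 s.
At the end, for the whole second after the job is handed in: The die stands upright (within 0.1 rad) on the rest, within 12 mm of its centre and at rest; the lock-off lever is forward (over 1.0 rad) and the paddle is released (under 0.02 rad) (horizontal distance between die and rest_top below 0.012 m and z of die in the frame of rest_top between -0.004 and 0.004 m and angle between die's own z axis and vertical below 0.1 rad and linear speed of die below 0.02 m/s and value of joint lock_lever above 1 rad and value of joint paddle below 0.02 rad); the robot touches nothing.
It fails at once if the die falls free faster than 0.6 m/s (dropped from about 2 cm or more) (linear speed of die above 0.6 m/s and contact force between the fingers and die below 0.1 N).
It fails at once if a bystander (jar, beaker, weight, vial, dish, wash bottle or spatula) is moved more than 30 mm (distance of any of jar, beaker, weight, vial, dish, wash_bottle, spatula from where it was at the start of the episode above 0.03 m).
It fails at once if a standing bystander is tipped more than 0.4 rad (angle between any of jar, beaker, weight, vial, dish, wash_bottle's own z axis and vertical above 0.4 rad).
It also fails if it takes over 69 s, if anything falls off the work surface, if the arm or the gripper's body presses on something with over 40 N, if the wrist force passes 120 N, or if a joint passes its speed limit or range.

## Working session

There is one attempt and no reset: what is moved stays moved. The work goes in short steps, Python scripts to look and compute and a shell command to move; the robot and the scene stay as the last step left them, time stands still between calls to the robot, and variables do not carry over. Pictures are saved under pics/ and viewed, at most 13 in all, crops included, and the job is handed in when it is done.

```bash
ls; mkdir -p pics
python3 - <<'E'
from cell import arm
import cv2,numpy as np
s=arm.observe(); print(s)
for n in ("top","side"):
    c=arm.capture(n); cv2.imwrite(f"pics/{n}0.png",c["color"]); np.savez(f"{n}0.npz",**c)
    print(n,c["fx"],c["fy"],c["cx"],c["cy"],np.round(c["R"],4).tolist(),c["t"])
E
```

```text
pics
{'time_s': 0.0, 'q': array([ 1.14477992,  0.41190262, -0.01269175,  1.59705843,  0.00558737,
        1.13427668, -0.08219958]), 'qvel': array([ 1.54607944e-04,  1.63855753e-03, -1.15940253e-03, -1.82307278e-04,
        2.39649473e-05,  1.29435836e-03,  9.63274688e-05]), 'joint_efforts': array([ 9.00997893e-04, -6.00620627e+01,  6.82817884e-01, -2.99411952e+01,
        1.38891916e-02,  1.08864246e-02, -2.60377004e-05]), 'eef_pos': array([ 0.21867354, -0.58496809,  0.23044559]), 'tool_rot': array([ 9.84038145e-01,  1.77955842e-01, -1.97383918e-04, -7.80228866e-04]), 'wrist_force': array([ 0.03962679, -0.27050011,  0.42492617]), 'torque': array([-0.0305099 ,  0.05058023, -0.02489859]), 'grasp_force': 0.0, 'grip_width': 0.08585890686379567}
top 514.7879142050258 514.7879142050258 323.9762293226624 198.05009601373348 [[-0.0242, -0.9997, 0.0011], [-0.9787, 0.0235, -0.2041], [0.204, -0.0061, -0.9789]] [-0.00429324  0.55958695  2.02916429]
side 378.2871399332319 378.2871399332319 321.2894697121093 196.19906374794445 [[-0.8022, -0.5967, 0.021], [-0.4207, 0.54, -0.7289], [0.4236, -0.5936, -0.6842]] [0.40141529 0.36800507 1.06989278]
```

View pics/top0.png

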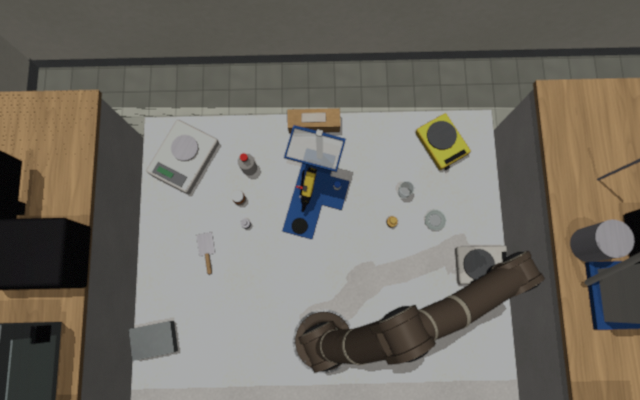

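View pics/side0.png

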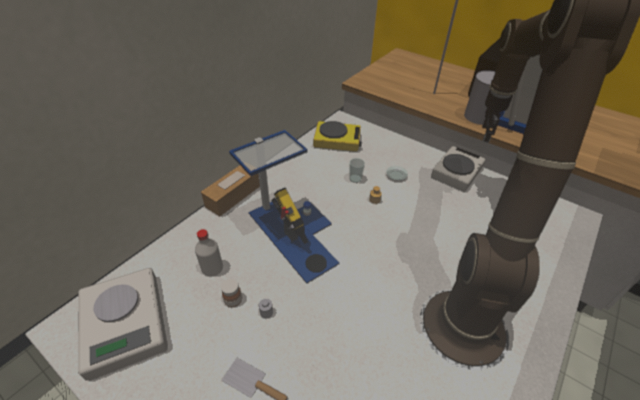

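The top view shows the rest at about (300,226), the blower at (308,185), a steel object that is probably the die at (246,224), the jar at (239,198), the weight at (392,222), the beaker at (406,190) and the vial at (337,187). The side view agrees, with the die at (265,308) and the rest at (316,263).

```bash
cat > h.py <<'E'
import numpy as np,cv2
from scipy.spatial.transform import Rotation as Rn
from cell import arm
def cap(n):
    s=arm.observe(); c=arm.capture(n)
    if n=="wrist":
        H=np.array(c["hand_eye"]); Rw=Rn.from_quat(s["tool_rot"]).as_matrix()
        Rc=Rw@H[:3,:3]; p=Rw@H[:3,3]+s["eef_pos"]
    else: Rc=np.array(c["R"]).T; p=-Rc@np.array(c["t"])
    c["Rc"]=Rc;c["p"]=p
    return c
def ray(c,uv):
    uv=np.atleast_2d(uv).astype(float)
    d=np.c_[(uv[:,0]-c["cx"])/c["fx"],(uv[:,1]-c["cy"])/c["fy"],np.ones(len(uv))]
    return d@c["Rc"].T
def onz(c,uv,z):
    d=ray(c,uv); return c["p"]+d*((z-c["p"][2])/d[:,2])[:,None]
def proj(c,X):
    k=(np.atleast_2d(X)-c["p"])@c["Rc"]; return np.c_[k[:,0]/k[:,2]*c["fx"]+c["cx"],k[:,1]/k[:,2]*c["fy"]+c["cy"]]
def cloud(c):
    v,u=np.mgrid[:400,:640]; uv=np.c_[u.ravel(),v.ravel()]
    return (c["p"]+ray(c,uv)*c["depth"].reshape(-1,1)).reshape(400,640,3)
def two(c1,uv1,c2,uv2):
    A=[];b=[]
    for c,uv in((c1,uv1),(c2,uv2)):
        d=ray(c,uv)[0];d/=np.linalg.norm(d);P=np.eye(3)-np.outer(d,d);A.append(P);b.append(P@c["p"])
    return np.linalg.solve(sum(A),sum(b))
def go(pos,R):
    "shift and turn (move units) from the present pose to pos, R (matrix)"
    s=arm.observe();Rw=Rn.from_quat(s["tool_rot"])
    sh=Rw.inv().apply(np.array(pos)-s["eef_pos"])/0.6
    t=(Rw.inv()*Rn.from_matrix(R)).as_rotvec()/np.radians(60)
    print("shift",np.round(sh,4),"turn",np.round(t,4)," mm",np.linalg.norm(sh)*600," deg",np.linalg.norm(t)*60)
E
python3 - <<'E'
from h import *
c=cap("top");P=cloud(c)
hsv=cv2.cvtColor(c["color"],cv2.COLOR_BGR2HSV)
m=cv2.inRange(hsv,(105,120,40),(125,255,200)); m[:150]=0;m[245:]=0;m[:,:275]=0;m[:,360:]=0
z=P[...,2]; m[(z>0.03)]=0
ys,xs=np.nonzero(m); X=onz(c,np.c_[xs,ys],0.01)
print(len(X),cv2.minAreaRect(X[:,:2].astype(np.float32)))
for n,(u,v) in dict(rest=(300,226),die=(246,224),jar=(239,198),weight=(392,222),beaker=(406,190),vial=(337,187)).items():
    w=P[v-9:v+10,u-9:u+10].reshape(-1,3); zz=w[:,2]
    k=w[(zz>0.022)&(zz<0.2)]
    print(n,onz(c,(u,v),0.02)[0], k.mean(0) if len(k) else None, k[:,2].max() if len(k) else 0,len(k))
s=cap("side");print(s["p"],c["p"])
print("die side",onz(s,(265,308),0.03))
E
cat > /dev/null
python3 - <<'E'
import cv2
a=cv2.imread('pics/top0.png')[150:250,220:420]
b=cv2.imread('pics/side0.png')[120:330,200:400]
cv2.imwrite('pics/c.png',cv2.hconcat([cv2.resize(a,(400,200)),cv2.resize(b,(200,200))])) if 0 else cv2.imwrite('pics/c.png',cv2.resize(a,(800,400),interpolation=cv2.INTER_CUBIC))
E
```

```text
1873 ((0.5491019487380981, 0.013397902250289917), (0.20725585520267487, 0.29428330063819885), 73.22505187988281)
rest [0.45301149 0.08265903 0.02      ] [0.4522895  0.08733453 0.02493128] 0.03209407547325904 35
die [0.46656809 0.30305627 0.02      ] [0.46482383 0.30502231 0.04550104] 0.06397993727870865 78
jar [0.57580836 0.33266421 0.02      ] [0.56821153 0.33145212 0.06479461] 0.0884702474968222 161
weight [ 0.46048618 -0.29370706  0.02      ] [ 0.45837877 -0.28752314  0.04661457] 0.0692459536250638 91
beaker [ 0.59309216 -0.35856761  0.02      ] [ 0.5901545  -0.35051153  0.06154629] 0.0941669310840818 146
vial [ 0.61268963 -0.07314775  0.02      ] [ 0.61155986 -0.07206852  0.04676989] 0.07523658053518867 54
[0.02364515 0.67587801 0.99189835] [ 0.13350789 -0.00513423  2.10066965]
die side [[0.46967102 0.30805898 0.03      ]]
```

View pics/c.png

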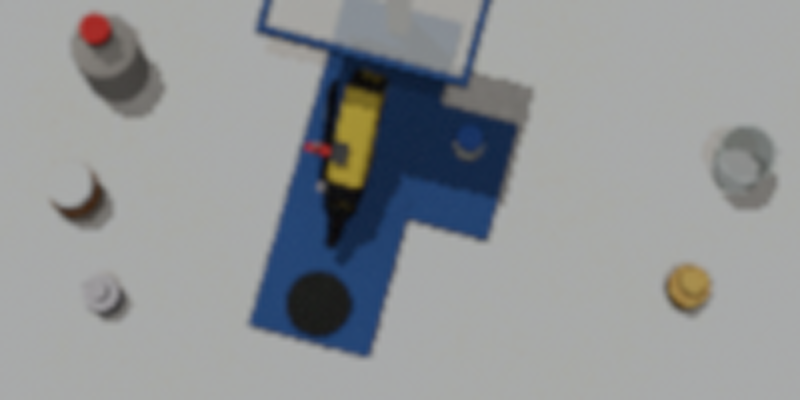

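The enlarged top view confirms the die (steel, with stub) at (246,224). Next I'll look at the hand-eye geometry and plan a viewpoint above the rest.

Run:
```python
from h import *
c=cap("wrist");print(np.round(c["hand_eye"],3),c["fx"],c["cx"],c["cy"])
a=np.radians(164.5)
x=np.array([np.cos(a),np.sin(a),0]);z=np.array([0,0,-1]);R=np.c_[x,np.cross(z,x),z]
a=np.radians(90)
x=np.array([np.cos(a),np.sin(a),0]);R1=np.c_[x,np.cross(z,x),z]
go([0.33,-0.2,0.40],R1)
```

```text
[[-0.    -0.955 -0.295  0.074]
 [ 1.    -0.     0.     0.001]
 [-0.    -0.295  0.955 -0.142]
 [ 0.     0.     0.     1.   ]] 350.17857215666004 314.2455750277018 203.05003929349604
shift [ 0.3985 -0.5366 -0.2814] turn [-6.0000e-04 -4.0000e-04 -1.1583e+00]  mm 435.1459906756435  deg 69.49653782110576
```

```bash
python3 -m crank '[[[0.04,-0.054,-0.05],[0,0,-0.1],1],[[0.08,-0.107,-0.1],[0,0,-0.2],1],[[0.12,-0.16,-0.15],[0,0,-0.3],1],[[0.16,-0.215,-0.2],[0,0,-0.4],1],[[0.2,-0.27,-0.25],[0,0,-0.5],1],[[0.24,-0.322,-0.28],[0,0,-0.6],1],[[0.28,-0.376,-0.28],[0,0,-0.7],1],[[0.32,-0.43,-0.28],[0,0,-0.8],1],[[0.36,-0.483,-0.28],[0,0,-0.9],1],[[0.4,-0.537,-0.28],[0,0,-1],1]]'
python3 - <<'E'
from h import *
a=np.radians(164.5)
x=np.array([np.cos(a),np.sin(a),0]);z=np.array([0,0,-1]);R=np.c_[x,np.cross(z,x),z]
print(arm.observe()["q"])
go([0.40,0.10,0.42],R)
E
```

```text
time_s: 1.25
eef_pos: [0.3309, -0.1979, 0.3994]
tool_rot: [0.762, 0.648, -0.0, 0.0]
wrist_force: [0.6, 0.2, 0.0]
grip_width: 0.0854
grasp_force: 0.0
[ 0.84562798 -0.10636262 -0.3812565   1.81480648 -0.03948136  1.42502155
  0.31036367]
shift [ 0.5086  0.0338 -0.0346] turn [-1.0000e-04  8.0000e-04 -1.3961e+00]  mm 306.5316774590211  deg 83.76321071853039
```

```bash
python3 -m crank '[[[0.06,0.004,-0.005],[0,0,-0.14],1],[[0.12,0.008,-0.01],[0,0,-0.28],1],[[0.18,0.012,-0.015],[0,0,-0.42],1],[[0.24,0.016,-0.02],[0,0,-0.56],1],[[0.3,0.02,-0.025],[0,0,-0.7],1],[[0.36,0.024,-0.03],[0,0,-0.84],1],[[0.42,0.028,-0.03],[0,0,-0.98],1],[[0.46,0.03,-0.035],[0,0,-1],1],[[0.51,0.034,-0.035],[0,0,-1],1],[[0.51,0.034,-0.035],[0,0,-1],1]]'
python3 - <<'E'
from h import *
a=np.radians(164.5)
x=np.array([np.cos(a),np.sin(a),0]);z=np.array([0,0,-1]);R=np.c_[x,np.cross(z,x),z]
print(arm.observe()["q"])
c=cap("wrist");cv2.imwrite("pics/w1.png",c["color"])
go([0.38,0.10,0.42],R)
E
```

```text
time_s: 2.25
eef_pos: [0.4014, 0.1026, 0.4205]
tool_rot: [0.335, 0.942, 0.001, -0.0]
wrist_force: [-0.9, -0.2, 0.1]
grip_width: 0.0852
grasp_force: 0.0
[ 0.45999933 -0.04331266 -0.77103116  1.70543683 -0.03160906  1.46633943
  0.57973695]
shift [ 0.027  -0.023   0.0004] turn [ 3.000e-04 -3.000e-04 -3.965e-01]  mm 21.277380014947113  deg 23.787469158197244
```

View pics/w1.png

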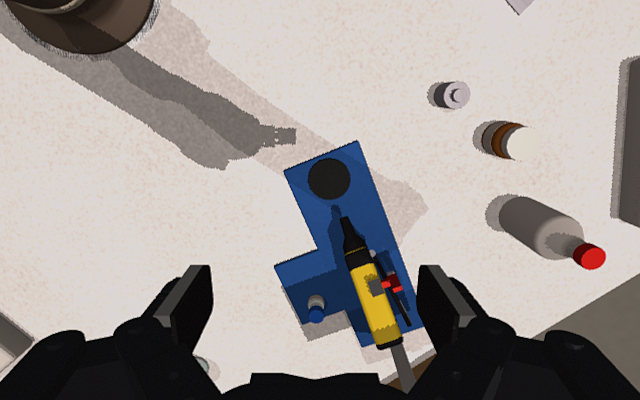

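The wrist view shows the rest at (329,179), the blower running from (343,220) to (390,340), the red lever at (392,283), and the die at (455,95) with its stub towards the viewer. All of these are clear enough to measure.

Run:
```python
from h import *
c=cap("wrist");P=cloud(c);g=c["color"]
hsv=cv2.cvtColor(g,cv2.COLOR_BGR2HSV)
blue=cv2.inRange(hsv,(100,100,40),(128,255,255))
# rest: dark blob
dark=cv2.inRange(hsv,(0,0,0),(180,255,70)); dark[:150]=0; dark[212:]=0; dark[:,:295]=0; dark[:,365:]=0
n,l,st,ce=cv2.connectedComponentsWithStats(dark); i=1+st[1:,4].argmax(); print("rest px",st[i],ce[i])
k=max(cv2.findContours((l==i).astype(np.uint8),0,1)[0],key=len)[:,0]
Xr=onz(c,k,0.018); (rc,rr)=cv2.minEnclosingCircle(Xr[:,:2].astype(np.float32)); print("rest",rc,rr, Xr.mean(0))
# long right edge of base: for each row between 150 and 235, the last blue pixel; front edge: for columns first blue
E=[]
for v in range(155,225):
    x=np.nonzero(blue[v,300:440])[0]
    if len(x): E.append((300+x.max()+.5,v))
X=onz(c,E,0.01)[:,:2].astype(np.float32); L=cv2.fitLine(X,cv2.DIST_HUBER,0,.001,.001).ravel(); print("edge line",L,"yaw",np.degrees(np.arctan(L[1]/L[0])))
F=[]
for u in range(292,352):
    y=np.nonzero(blue[130:220,u])[0]
    if len(y): F.append((u,130+y.min()-.5))
X=onz(c,F,0.01)[:,:2].astype(np.float32); M=cv2.fitLine(X,cv2.DIST_HUBER,0,.001,.001).ravel(); print("front",M,np.degrees(np.arctan2(M[1],M[0])))
# die: points with height
w=P[70:120,425:480].reshape(-1,3); w=w[w[:,2]>0.01]
for lo,hi in((.01,.04),(.04,.05),(.05,.07)):
    k=w[(w[:,2]>lo)&(w[:,2]<hi)]; print(len(k),k.mean(0) if len(k) else 0)
k=w[w[:,2]>.05]; print("stub",cv2.minEnclosingCircle(k[:,:2].astype(np.float32)),np.median(k[:,2]),k.mean(0))
k=w[(w[:,2]>.042)&(w[:,2]<.05)]; print("shoulder",cv2.minEnclosingCircle(k[:,:2].astype(np.float32)))
# red
red=cv2.inRange(hsv,(0,150,60),(6,255,255))|cv2.inRange(hsv,(174,150,60),(180,255,255)); red[:,450:]=0
ys,xs=np.nonzero(red);print("red",len(xs),xs.min(),xs.max(),ys.min(),ys.max(),np.median(P[red>0],axis=0))
y=cv2.inRange(hsv,(20,120,80),(35,255,255));y[:,:330]=0;y[:,420:]=0;y[:200]=0
r=P[y>0]; r=r[(r[:,2]>.08)&(r[:,2]<.25)];print("yellow",r.min(0),r.max(0),r.mean(0)); A=np.c_[r[:,:2],np.ones(len(r))]
q=r[:,:2]-r[:,:2].mean(0);u,s,vt=np.linalg.svd(q,full_matrices=False);print("yaw yellow",np.degrees(np.arctan(vt[0,1]/vt[0,0])))
```

```text
rest px [ 309  157   43   42 1390] [330.32374101 177.66618705]
rest (0.45533111691474915, 0.08644327521324158) 0.034332893788814545 [0.45485885 0.08685819 0.018     ]
edge line [ 0.9575994  -0.28810316  0.52587116  0.13221411] yaw -16.744429
front [0.28914094 0.95728654 0.41803682 0.0992493 ] 73.19347
184 [0.46029194 0.29386402 0.0250681 ]
453 [0.46812876 0.30363406 0.04500913]
148 [0.46913921 0.30454597 0.05461894]
stub ((0.40998607873916626, 0.22851936519145966), 0.10564661026000977) 0.05482497581910972 [0.46190509 0.29551466 0.08370781]
shoulder ((0.46951964497566223, 0.3053947687149048), 0.019095201045274734)
red 217 383 404 273 291 [0.58390986 0.08194504 0.155728  ]
yellow [0.53857147 0.01618099 0.10424298] [0.64094307 0.07176187 0.18756758] [0.59918036 0.04318222 0.15630309]
yaw yellow -14.989904211057997
```

```bash
cat >> h.py <<'E'
YAW=np.radians(-16.77); REST=np.array([0.4550,0.0867,0.018]); DIE=np.array([0.4695,0.3050,0])
S=Rn.from_euler('z',YAW).as_matrix(); ORG=np.array([*(REST+S@[.145,0,0])[:2],0])
B=S@Rn.from_euler('y',-0.66).as_matrix()
def bl(p): return ORG+[0,0,.13]+B@np.array(p)
def tool(lean):  # tool x to -station x, tool z down, leaning so that the hand is back over the rest
    L=np.radians(lean); return S@np.c_[[-np.cos(L),0,-np.sin(L)],[0,1,0],[np.sin(L),0,-np.cos(L)]]
E
python3 - <<'E'
from h import *
print(tool(0),np.linalg.det(tool(0)))
go(DIE+[0,0,.13],tool(0)); print(bl([.022,.034,.054]))
E
```

```text
[[-0.9574707   0.28853051  0.        ]
 [ 0.28853051  0.9574707   0.        ]
 [ 0.          0.         -1.        ]] 0.9999999999999998
shift [0.1301 0.3376 0.4834] turn [-4.000e-04 -3.000e-04 -3.774e-01]  mm 362.30847115218216  deg 22.642194252721826
[0.58858373 0.08195523 0.18614815]
```

```bash
python3 -m crank '[[[0.016,0.042,0.06],[0,0,-0.06],1],[[0.032,0.084,0.12],[0,0,-0.12],1],[[0.048,0.126,0.18],[0,0,-0.18],1],[[0.065,0.169,0.24],[0,0,-0.24],1],[[0.081,0.211,0.3],[0,0,-0.3],1],[[0.098,0.253,0.36],[0,0,-0.34],1],[[0.114,0.295,0.42],[0,0,-0.377],1],[[0.13,0.338,0.483],[0,0,-0.377],1],[[0.13,0.338,0.483],[0,0,-0.377],1],[[0.13,0.338,0.483],[0,0,-0.377],1]]'
python3 - <<'E'
from h import *
print(arm.observe()["q"])
c=cap("wrist");cv2.imwrite("pics/w2.png",c["color"]);P=cloud(c)
print("die expected px",proj(c,DIE+[0,0,.056]))
w=P.reshape(-1,3);w=w[np.linalg.norm(w[:,:2]-DIE[:2],axis=1)<.03]
for lo,hi in((.042,.049),(.052,.06)):
    k=w[(w[:,2]>lo)&(w[:,2]<hi)]; print(len(k),k.mean(0),cv2.minEnclosingCircle(k[:,:2].astype(np.float32)))
go(DIE+[0,0,.012],tool(0))
E
```

```text
time_s: 3.35
eef_pos: [0.47, 0.3038, 0.1293]
tool_rot: [0.147, 0.989, -0.001, -0.001]
wrist_force: [0.2, -0.1, 1.1]
grip_width: 0.0852
grasp_force: 0.0
[-0.05580324  0.5487382  -0.81845602  1.82240878  0.47496183  0.98213188
  0.20180687]
die expected px [[317.83285759 215.50455234]]
1676 [0.46775498 0.30640703 0.04516296] ((0.4695838391780853, 0.30594390630722046), 0.01907680556178093)
573 [0.46903672 0.30600829 0.05504854] ((0.4695337414741516, 0.30582916736602783), 0.009234331548213959)
shift [0.0025 0.0016 0.1979] turn [-0.001   0.0003 -0.0026]  mm 118.74730512978319  deg 0.17062278225880714
```

View pics/w2.png

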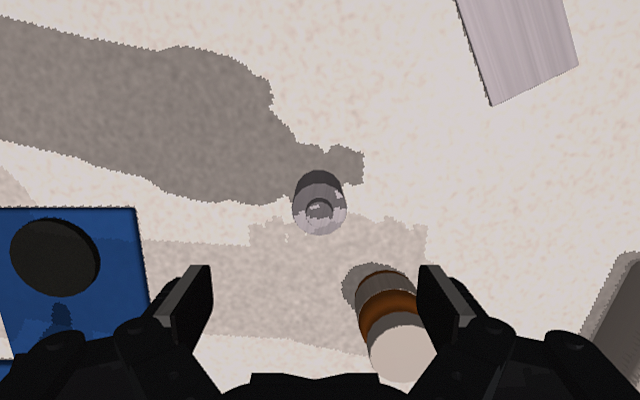

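The wrist view shows the die at (319,207) centred between the fingers, with the jar at (395,330) clear of them. Descending to grasp.

```bash
python3 -m crank '[[[0.002,0.003,0.06],[0,0,0],1],[[0.002,0.003,0.12],[0,0,0],1],[[0.002,0.003,0.16],[0,0,0],1],[[0.002,0.003,0.185],[0,0,0],1],[[0.002,0.003,0.198],[0,0,0],1],[[0.002,0.003,0.198],[0,0,0],-1],[[0.002,0.003,0.198],[0,0,0],-1],[[0.002,0.003,0.198],[0,0,0],-1],[[0.002,0.003,0.198],[0,0,0],-1],[[0.002,0.003,0.198],[0,0,0],-1]]'
```

```text
time_s: 4.4
eef_pos: [0.4703, 0.3073, 0.0131]
tool_rot: [0.147, 0.989, 0.0, 0.001]
wrist_force: [-0.2, -1.9, 7.5]
grip_width: 0.0358
grasp_force: 59.3
```

```bash
python3 -m crank '[[[0,0,-0.02],[0,0,0],-1],[[0,0,-0.07],[0,0,0],-1],[[0,0,-0.13],[0,0,0],-1],[[0,0,-0.16],[0,0,0],-1],[[0,-0.04,-0.17],[0,0,0],-1],[[0,-0.1,-0.17],[0,0,0],-1],[[0,-0.16,-0.17],[0,0,0],-1],[[0,-0.22,-0.17],[0,0,0],-1],[[0,-0.26,-0.17],[0,0,0],-1],[[0,-0.28,-0.17],[0,0,0],-1]]'
python3 - <<'E'
from h import *
go(REST+[0,0,.05],tool(0))
c=cap("wrist");P=cloud(c);s=arm.observe()
cv2.imwrite("pics/w3.png",c["color"])
R=Rn.from_quat(s["tool_rot"]); w=P.reshape(-1,3); w=R.inv().apply(w-s["eef_pos"])
k=w[(np.abs(w[:,0])<.03)&(np.abs(w[:,1])<.025)&(w[:,2]>-.06)&(w[:,2]<.02)]
k=k[k[:,2]<-.03]; print("top in tool",len(k),k.mean(0),k.min(0),k.max(0)); print(s["eef_pos"],s["grip_width"])
h=cv2.cvtColor(c["color"],cv2.COLOR_BGR2HSV)
print(proj(c,REST))
E
```

```text
time_s: 5.4
eef_pos: [0.4199, 0.1437, 0.114]
tool_rot: [0.148, 0.989, -0.001, -0.0]
wrist_force: [1.1, -0.4, -3.3]
grip_width: 0.0358
grasp_force: 60.9
shift [-0.0836 -0.0736  0.0769] turn [-0.002   0.0003 -0.0036]  mm 81.20656742999779  deg 0.24997266879610808
top in tool 10590 [ 0.00517126 -0.00010575 -0.03775349] [-0.01938259 -0.02499737 -0.05983194] [ 0.0198034   0.02499759 -0.03000009]
[0.41985751 0.14285817 0.11385251] 0.035542550772869747
[[257.43073891 269.2849123 ]]
```

View pics/w3.png

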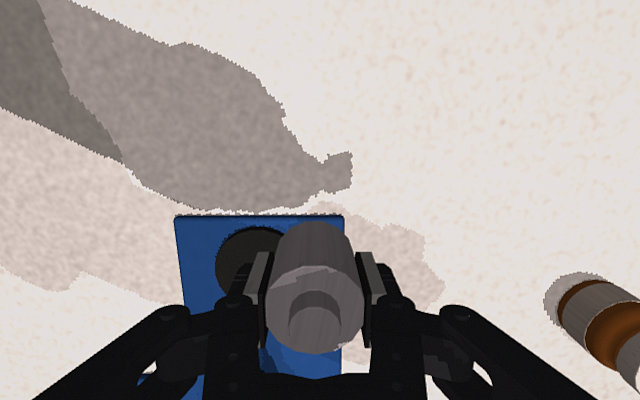

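The die is held upright at (315,280), with the rest at (250,265) below and to the left. Moving above the rest.

```bash
python3 -m crank '[[[-0.03,-0.026,0],[0,0,0],-1],[[-0.06,-0.052,0.01],[0,0,-0.003],-1],[[-0.08,-0.07,0.03],[0,0,-0.003],-1],[[-0.0835,-0.0735,0.055],[0,0,-0.003],-1],[[-0.0835,-0.0735,0.08],[0,0,-0.003],-1],[[-0.0835,-0.0735,0.095],[0,0,-0.003],-1],[[-0.0835,-0.0735,0.1],[0,0,-0.003],-1],[[-0.0835,-0.0735,0.1],[0,0,-0.003],-1],[[-0.0835,-0.0735,0.1],[0,0,-0.003],-1],[[-0.0835,-0.0735,0.1],[0,0,-0.003],-1]]'
python3 - <<'E'
from h import *
c=cap("side");t=cap("top");s=arm.observe();go(REST+[0,0,.0135],tool(0)); print(s["eef_pos"])
a=cv2.resize(c["color"][220:300,270:370],(500,400));b=cv2.resize(t["color"][205:250,275:325],(300,270))
b=cv2.copyMakeBorder(b,0,130,0,0,0);cv2.imwrite("pics/m4.png",cv2.hconcat([a,b]))
P=cloud(cap("wrist")).reshape(-1,3); w=Rn.from_quat(s["tool_rot"]).inv().apply(P-s["eef_pos"])
k=w[(np.hypot(w[:,0],w[:,1])<.024)&(w[:,2]<-.038)&(w[:,2]>-.05)];print("stub in tool",len(k),cv2.minEnclosingCircle(k[:,:2].astype(np.float32)),k.mean(0))
E
```

```text
time_s: 6.45
eef_pos: [0.4563, 0.0899, 0.0542]
tool_rot: [0.145, 0.989, 0.0, 0.0]
wrist_force: [0.1, 0.5, -4.2]
grip_width: 0.0355
grasp_force: 60.9
shift [ 0.0008 -0.0053  0.0377] turn [0.0002 0.0009 0.0011]  mm 22.86443001326625  deg 0.08767459220312195
[0.45632327 0.08958988 0.05414243]
stub in tool 2718 ((0.0016307651530951262, 8.015616913326085e-05), 0.023266708478331566) [ 0.0021838  -0.00027816 -0.04167456]
```

View pics/m4.png

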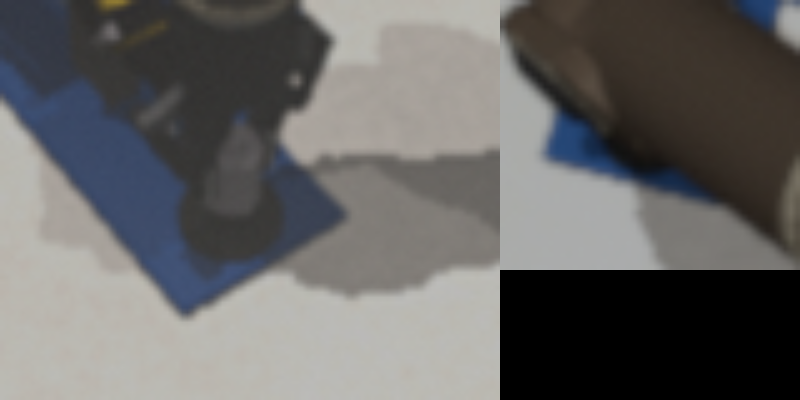

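The side view shows the die centred just above the rest, at about (235,190) in the crop. Lowering and releasing.

```bash
python3 -m crank '[[[0.001,-0.005,0.01],[0,0,0],-1],[[0.001,-0.005,0.02],[0,0,0],-1],[[0.001,-0.005,0.028],[0,0,0],-1],[[0.001,-0.005,0.033],[0,0,0],-1],[[0.001,-0.005,0.036],[0,0,0],-1],[[0.001,-0.005,0.038],[0,0,0],-1],[[0.001,-0.005,0.038],[0,0,0],-1],[[0.001,-0.005,0.038],[0,0,0],-1],[[0.001,-0.005,0.038],[0,0,0],-1],[[0.001,-0.005,0.038],[0,0,0],-1]]'
```

```text
time_s: 7.6
eef_pos: [0.4545, 0.0869, 0.0311]
tool_rot: [0.145, 0.989, -0.0, 0.0]
wrist_force: [-2.4, -1.0, 4.5]
grip_width: 0.0358
grasp_force: 61.4
```

```bash
python3 -m crank '[[[0,0,0],[0,0,0],0.3],[[0,0,0],[0,0,0],0.6],[[0,0,0],[0,0,0],1],[[0,0,0],[0,0,0],1],[[0,0,0],[0,0,0],1],[[0,0,-0.03],[0,0,0],1],[[0,0,-0.08],[0,0,0],1],[[0,0,-0.15],[0,0,0],1],[[0,0,-0.22],[0,0,0],1],[[0,0,-0.28],[0,0,0],1]]'
python3 - <<'E'
from h import *
P=cloud(cap("wrist")).reshape(-1,3);w=P[np.linalg.norm(P[:,:2]-REST[:2],axis=1)<.03]
for lo,hi in((.06,.068),(.07,.08)):
    k=w[(w[:,2]>lo)&(w[:,2]<hi)]; print(len(k),k.mean(0),cv2.minEnclosingCircle(k[:,:2].astype(np.float32)))
go(bl([.030,.039,.120]),tool(35))
E
```

```text
time_s: 8.6
eef_pos: [0.4545, 0.0871, 0.2009]
tool_rot: [0.145, 0.989, 0.0, 0.0]
wrist_force: [1.3, -1.3, -0.8]
grip_width: 0.0853
grasp_force: 0.0
1176 [0.45241077 0.08635142 0.06325795] ((0.45369958877563477, 0.08589011430740356), 0.018957842141389847)
380 [0.45346513 0.08606134 0.07303643] ((0.45375001430511475, 0.08596563339233398), 0.008979258127510548)
shift [-0.1568  0.0611 -0.0613] turn [ 0.0032 -0.5769  0.0014]  mm 107.43363193978588  deg 34.61180698719987
```

Die centred within about 1.5 mm. Next, lean the tool, shut the fingers and go behind the lever.

```bash
python3 -m crank '[[[-0.0,0.0,-0.03],[0,-0.12,0],-1],[[-0.03,0.012,-0.06],[0,-0.24,0],-1],[[-0.06,0.024,-0.07],[0,-0.36,0],-1],[[-0.09,0.036,-0.07],[0,-0.48,0],-1],[[-0.12,0.048,-0.065],[0,-0.577,0],-1],[[-0.157,0.061,-0.061],[0,-0.577,0],-1],[[-0.157,0.061,-0.061],[0,-0.577,0],-1],[[-0.157,0.061,-0.061],[0,-0.577,0],-1],[[-0.157,0.061,-0.061],[0,-0.577,0],-1],[[-0.157,0.061,-0.061],[0,-0.577,0],-1]]'
python3 - <<'E'
from h import *
s=arm.observe();print(s["q"])
c=cap("wrist");cv2.imwrite("pics/w5.png",c["color"]);P=cloud(c)
print(proj(c,[bl([.022,.034,.054]),bl([-.01,.034,.008]),bl([.04,.035,0]),bl([0,0,.02])]))
hsv=cv2.cvtColor(c["color"],cv2.COLOR_BGR2HSV)
red=cv2.inRange(hsv,(0,150,60),(6,255,255))|cv2.inRange(hsv,(174,150,60),(180,255,255))
p=(P[red>0]-ORG-[0,0,.13])@B; p=p[np.abs(p).max(1)<.1]; print("red in blower",len(p),p.min(0),p.max(0),p.mean(0))
go(bl([.046,.039,.040]),tool(35))
E
```

```text
time_s: 9.65
eef_pos: [0.555, 0.0946, 0.2357]
tool_rot: [0.139, 0.945, -0.043, 0.294]
wrist_force: [-0.1, -0.6, 0.0]
grip_width: -0.0005
grasp_force: 0.0
[ 0.29641884  0.17409353 -0.87813604  2.14228163  0.98798462  0.70145762
  0.0077694 ]
[[312.06678497 225.51292918]
 [312.47638796 164.13654639]
 [313.81617441 226.66436921]
 [263.67304579 180.63000179]]
red in blower 1229 [-0.01090606  0.0178237   0.00738362] [0.0310672  0.04091258 0.05836177] [0.00313788 0.03257282 0.03638614]
shift [-0.0432  0.0043  0.123 ] turn [ 0.0003 -0.0059  0.0007]  mm 78.25339877565688  deg 0.3596301035960235
```

View pics/w5.png

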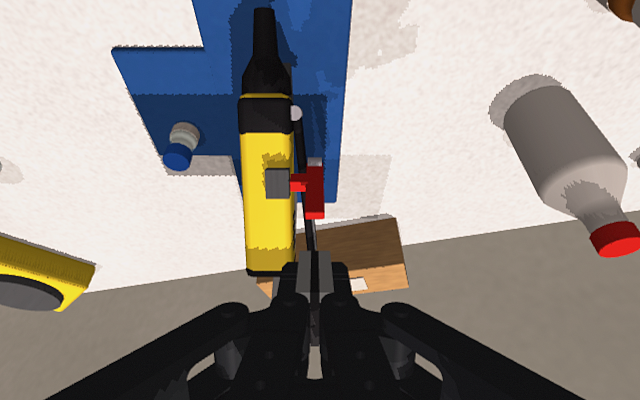

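The wrist view shows the red lever at (315,190) with its tip at (315,217), and the shut fingers in line behind it. Descending behind the lever.

```bash
python3 -m crank '[[[-0.02,0.004,0],[0,0,0],-1],[[-0.043,0.004,0],[0,0,0],-1],[[-0.045,0.004,0.03],[0,0,0],-1],[[-0.045,0.004,0.06],[0,0,0],-1],[[-0.045,0.004,0.09],[0,0,0],-1],[[-0.045,0.004,0.11],[0,0,0],-1],[[-0.044,0.004,0.123],[0,0,0],-1],[[-0.044,0.004,0.123],[0,0,0],-1],[[-0.044,0.004,0.123],[0,0,0],-1],[[-0.044,0.004,0.123],[0,0,0],-1]]'
python3 - <<'E'
from h import *
s=arm.observe();print("tcp in blower",(s["eef_pos"]-ORG-[0,0,.13])@B)
go(bl([-.015,.039,.040]),tool(35))
E
```

```text
time_s: 10.7
eef_pos: [0.617, 0.0792, 0.1905]
tool_rot: [0.138, 0.944, -0.043, 0.295]
wrist_force: [-0.5, -0.0, -0.5]
grip_width: 0.0002
grasp_force: 0.0
tcp in blower [0.04680197 0.03950587 0.04030924]
shift [ 0.1028 -0.0007  0.0062] turn [ 0.0012 -0.0054  0.0011]  mm 61.80481027429199  deg 0.3391049372573425
```

```bash
python3 -m crank '[[[0.012,0,0.001],[0,0,0],-1],[[0.025,0,0.002],[0,0,0],-1],[[0.037,0,0.002],[0,0,0],-1],[[0.05,0,0.003],[0,0,0],-1],[[0.062,0,0.004],[0,0,0],-1],[[0.075,0,0.005],[0,0,0],-1],[[0.087,0,0.006],[0,0,0],-1],[[0.095,0,0.006],[0,0,0],-1],[[0.103,0,0.006],[0,0,0],-1],[[0.103,0,0.006],[0,0,0],-1]]'
cat > lev.py <<'E'
from h import *
s=arm.observe();print("tcp in blower",(s["eef_pos"]-ORG-[0,0,.13])@B)
for n in ("wrist","side"):
    c=cap(n);P=cloud(c);hsv=cv2.cvtColor(c["color"],cv2.COLOR_BGR2HSV)
    red=cv2.inRange(hsv,(0,130,50),(6,255,255))|cv2.inRange(hsv,(174,130,50),(180,255,255))
    v,u=np.nonzero(red);p=(P[v,u]-ORG-[0,0,.13])@B;ok=np.abs(p).max(1)<.1;p=p[ok]
    if len(p)>5:
        q=p[p[:,2]>.02]; print(n,len(p),p.min(0),p.max(0)); 
        if len(q): a=np.arctan2(np.median(q[:,0])+.01,np.median(q[:,2])-.008);print("lever angle",.6-a)
E
python3 lev.py
```

```text
time_s: 11.7
eef_pos: [0.5696, 0.093, 0.1512]
tool_rot: [0.138, 0.945, -0.043, 0.294]
wrist_force: [-0.6, 0.2, 0.2]
grip_width: -0.0001
grasp_force: 0.0
tcp in blower [-0.01636615  0.03912326  0.03950145]
wrist 1079 [-0.04097637  0.01919595 -0.00414378] [-0.01401789  0.04116186  0.05596439]
lever angle 1.0963874423641398
```

```bash
python3 -m crank '[[[0.003,0,0],[0,0,0],-1],[[0.006,0,0],[0,0,0],-1],[[0.009,0,0],[0,0,0],-1],[[0.01,0,0],[0,0,0],-1],[[0.01,0,0],[0,0,0],-1],[[0.01,0,0],[0,0,0],-1],[[0.01,0,0],[0,0,0],-1],[[0.01,0,0],[0,0,0],-1],[[0.01,0,0],[0,0,0],-1],[[0.01,0,0],[0,0,0],-1]]'; python3 lev.py
```

```text
time_s: 12.8
eef_pos: [0.567, 0.0938, 0.1496]
tool_rot: [0.139, 0.944, -0.043, 0.296]
wrist_force: [5.2, -1.1, 2.8]
grip_width: -0.0001
grasp_force: 2.4
tcp in blower [-0.01949114  0.03913929  0.03989254]
wrist 1037 [-0.04293488  0.01904407 -0.01130967] [-0.01495975  0.04097522  0.05446457]
lever angle 1.143269003251849
```

```bash
python3 -m crank '[[[-0.01,0,0],[0,0,0],-1],[[-0.02,0,0],[0,0,0],-1],[[-0.02,0,-0.03],[0,0,0],-1],[[-0.02,0,-0.06],[0,0,0],-1],[[-0.04,-0.02,-0.075],[0,0,0],-1],[[-0.06,-0.04,-0.075],[0,0,0],1],[[-0.09,-0.057,-0.075],[0,0,0],1],[[-0.098,-0.057,-0.075],[0,0,0],1],[[-0.098,-0.057,-0.075],[0,0,0],1],[[-0.098,-0.057,-0.075],[0,0,0],1]]'; python3 lev.py
python3 - <<'E'
from h import *
cv2.imwrite("pics/w6.png",cap("wrist")["color"])
go(bl([.040,.005,-.023]),tool(35))
E
```

```text
time_s: 13.9
eef_pos: [0.577, 0.0557, 0.2181]
tool_rot: [0.138, 0.945, -0.043, 0.294]
wrist_force: [0.1, 0.4, 0.4]
grip_width: 0.0723
grasp_force: 0.0
tcp in blower [0.03887875 0.00548481 0.08140712]
wrist 1831 [-0.04218322  0.01890363 -0.01092349] [-0.00749117  0.04086147  0.05477792]
lever angle 1.1199933190676854
side 21 [-0.02419744  0.02032145  0.01025743] [-0.00967161  0.04096523  0.03690827]
lever angle 1.0216316573354125
shift [-0.0119 -0.0012  0.1736] turn [ 0.0013 -0.0073  0.0021]  mm 104.42076948801356  deg 0.46181006607373254
```

View pics/w6.png

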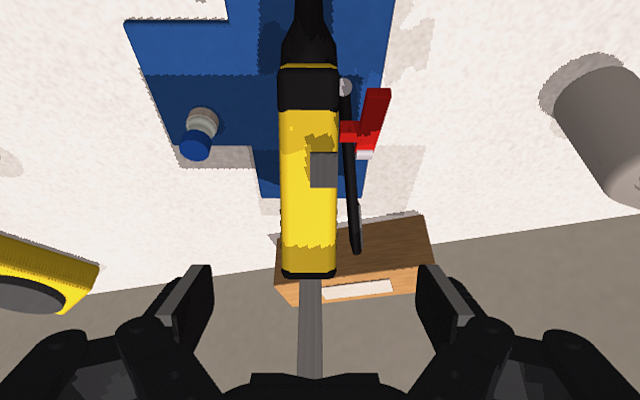

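The wrist view shows the lever forward at (375,110), the body at (308,200) and the paddle end at (356,245), all between the open fingers. Descending to squeeze.

```bash
python3 -m crank '[[[-0.012,-0.001,0.04],[0,0,0],1],[[-0.012,-0.001,0.08],[0,0,0],1],[[-0.012,-0.001,0.11],[0,0,0],1],[[-0.012,-0.001,0.14],[0,0,0],1],[[-0.012,-0.001,0.16],[0,0,0],1],[[-0.012,-0.001,0.173],[0,0,0],1],[[-0.012,-0.001,0.173],[0,0,0],1],[[-0.012,-0.001,0.173],[0,0,0],1],[[-0.012,-0.001,0.173],[0,0,0],1],[[-0.012,-0.001,0.173],[0,0,0],1]]'
python3 - <<'E'
from h import *
s=arm.observe();print("tcp in blower",(s["eef_pos"]-ORG-[0,0,.13])@B)
cv2.imwrite("pics/w7.png",cap("wrist")["color"])
E
```

```text
time_s: 15.05
eef_pos: [0.6396, 0.0359, 0.1381]
tool_rot: [0.139, 0.944, -0.043, 0.295]
wrist_force: [-0.2, -0.9, 0.1]
grip_width: 0.0854
grasp_force: 0.0
tcp in blower [ 0.04160374  0.0045936  -0.02201331]
```

View pics/w7.png

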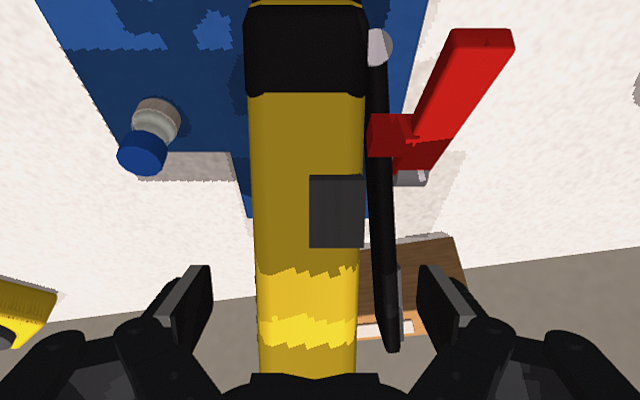

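The pads straddle the body and the grey paddle pad at (395,310). Squeezing.

```bash
python3 -m crank '[[[0,0,0],[0,0,0],0.5],[[0,0,0],[0,0,0],0.3],[[0,0,0],[0,0,0],0.2],[[0,0,0],[0,0,0],0.1],[[0,0,0],[0,0,0],0.0],[[0,0,0],[0,0,0],-0.2],[[0,0,0],[0,0,0],-1],[[0,0,0],[0,0,0],-1],[[0,0,0],[0,0,0],-1],[[0,0,0],[0,0,0],-1]]'; python3 lev.py
```

```text
time_s: 16.1
eef_pos: [0.6395, 0.0365, 0.1388]
tool_rot: [0.139, 0.944, -0.043, 0.295]
wrist_force: [-11.0, 0.5, 14.1]
grip_width: 0.0419
grasp_force: 59.2
tcp in blower [ 0.04185439  0.00517012 -0.02140072]
wrist 9646 [-0.04133684  0.01548154  0.00206544] [-0.00626349  0.04060476  0.0558078 ]
lever angle 1.1006445178043722
side 32 [-0.0353514   0.01738453  0.01967235] [-0.01139345  0.04010962  0.05580534]
lever angle 1.0241884623214448
```

```bash
H='hold'; python3 -m crank '[[[0,0,0],[0,0,0],-1],[[0,0,0],[0,0,0],-1],[[0,0,0],[0,0,0],-1],[[0,0,0],[0,0,0],-1],[[0,0,0],[0,0,0],-1],[[0,0,0],[0,0,0],-1],[[0,0,0],[0,0,0],-1],[[0,0,0],[0,0,0],-1],[[0,0,0],[0,0,0],-1],[[0,0,0],[0,0,0],-1]]'
python3 -m crank '[[[0,0,0],[0,0,0],-1],[[0,0,0],[0,0,0],-1],[[0,0,0],[0,0,0],-1],[[0,0,0],[0,0,0],-1],[[0,0,0],[0,0,0],-1],[[0,0,0],[0,0,0],-1],[[0,0,0],[0,0,0],-1],[[0,0,0],[0,0,0],-1],[[0,0,0],[0,0,0],-1],[[0,0,0],[0,0,0],-1]]'
python3 -m crank '[[[0,0,0],[0,0,0],-1],[[0,0,0],[0,0,0],-1],[[0,0,0],[0,0,0],-1],[[0,0,0],[0,0,0],-1],[[0,0,0],[0,0,0],-1],[[0,0,0],[0,0,0],-1],[[0,0,0],[0,0,0],0.1],[[0,0,0],[0,0,0],0.4],[[0,0,0],[0,0,0],1],[[0,0,0],[0,0,0],1]]'
python3 -m crank '[[[0,0,0],[0,0,0],1],[[0,0,0],[0,0,0],1],[[0,0,0],[0,0,0],1],[[0,0,-0.02],[0,0,0],1],[[0,0,-0.06],[0,0,0],1],[[0,0,-0.12],[0,0,0],1],[[0,0,-0.18],[0,0,0],1],[[0,0,-0.23],[0,0,0],1],[[0,0,-0.25],[0,0,0],1],[[0,0,-0.25],[0,0,0],1]]'
python3 lev.py
python3 - <<'E'
from h import *
c=cap("wrist");cv2.imwrite("pics/w8.png",c["color"]);t=cap("side");P=cloud(t).reshape(-1,3);w=P[np.linalg.norm(P[:,:2]-REST[:2],axis=1)<.03]
k=w[(w[:,2]>.04)&(w[:,2]<.08)];print("die",len(k),k.mean(0),k.max(0))
E
```

```text
time_s: 17.2
eef_pos: [0.6395, 0.0365, 0.1387]
tool_rot: [0.139, 0.944, -0.043, 0.295]
wrist_force: [-10.3, 0.5, 12.8]
grip_width: 0.0417
grasp_force: 59.2
time_s: 18.2
eef_pos: [0.6395, 0.0365, 0.1388]
tool_rot: [0.139, 0.944, -0.043, 0.295]
wrist_force: [-11.3, 0.2, 13.9]
grip_width: 0.0419
grasp_force: 59.2
time_s: 19.2
eef_pos: [0.6394, 0.035, 0.1373]
tool_rot: [0.139, 0.945, -0.044, 0.294]
wrist_force: [0.1, -0.2, 1.4]
grip_width: 0.0851
grasp_force: 0.0
time_s: 20.2
eef_pos: [0.558, 0.0606, 0.263]
tool_rot: [0.138, 0.944, -0.043, 0.296]
wrist_force: [0.1, 0.3, 0.2]
grip_width: 0.0857
grasp_force: 0.0
tcp in blower [0.05085139 0.00473123 0.1289222 ]
wrist 1256 [-0.04210898  0.01886634  0.00756245] [-0.00806461  0.04072767  0.0557478 ]
lever angle 1.1317327211706312
side 45 [-3.80157030e-02  1.87839964e-02  7.67667412e-05] [-0.00979348  0.04112974  0.0552643 ]
lever angle 1.0635386968183853
die 147 [0.45031427 0.09138665 0.06089208] [0.47297314 0.10619886 0.07651175]
```

View pics/w8.png

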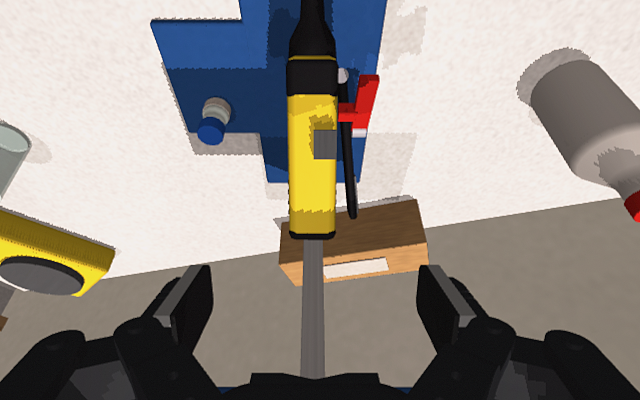

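The wrist view shows the paddle sprung out (end at 352,215) and the lever still forward (370,100). The side camera still sees the die on the rest.

```bash
python3 -c "
from cell import arm
print(arm.hand_in())"
```

```text
the job is handed in; nothing more can be done
None
```

The job is handed in, with no verdict returned: the die stands on the rest about 1.5 mm off centre, the lever is forward at its stop, and the paddle was held at its home width for over two seconds, then sprang out again.

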